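Fit the set-screw collar on the flat of a microscope focus shaft

TASK

Pinch the upright focus shaft between the fingers and turn it until they lie on its set-screw flat with that flat squarely facing the two fork pins on the housing. Then fetch the collar that has the set screw, slide it down over the shaft with the screw between the pins and its tip over the flat, until it sits fully home on the bearing face, and finish while still gripping it and pressing it lightly down, so that the screw could be tightened. Leave everything else on the bench where it is.

Things in the scene. Friction and masses are not known exactly. Their poses are not given: they have to be found in the camera images.
- housing: Fixed cream-painted focus drive housing of a microscope: foot 128 x 108 mm, painted top 45 mm above the bench. Origin: centre of its underside, z up. The shaft stands upright over the origin, in a round steel boss (48 mm diameter) whose upper face lies 50 mm above the bench. +x points from the shaft to the fork pins. A focus knob (46 mm diameter) sticks out level on the -x side to x = -82 mm.
- seat (a point): Centre of the bearing face, on the shaft axis, 50 mm above the bench; the collar's underside rests here when home.
- fork (a point): Middle of the gap between the two fork pins, level with their tops: 30 mm from the shaft axis along the housing's +x, 65 mm above the bench. The pins are upright steel rods, 8 mm diameter, centres 13 mm to either side (housing y), leaving an 18 mm gap.
- shaft: Upright steel D-shaft, 20 mm diameter, 52 mm tall above the bearing face (top 102 mm above the bench, last 3 mm chamfered). One flat runs its full height, 5 mm from the axis and 17 mm wide: 15 mm across there, 20 mm elsewhere. Origin on the axis at the bearing face; +x is the flat's outward normal, z up. It only turns about z; pads squeezed on the flat pull it into line.
- flat (a point): Point in the middle of the shaft's flat, 5 mm from the shaft axis, 38 mm above the bearing face. The shaft starts with the flat turned 0.6 to 2.0 rad anticlockwise (seen from above) from facing the fork; it must turn back clockwise. It turns with slight friction (0.05 N m) and stays where it is left.
- collar: Loose aluminium ring lying flat on the bench, 40 mm outside diameter, 22 mm tall, bore 24 mm, 0.1 to 0.2 kg, with one steel set screw sticking out level along its +x, 11 mm above the underside: shank 8 mm thick from 20 to 40 mm, head 16 mm thick from 40 to 50 mm from the bore axis. Origin: centre of the underside, z along the bore. Best gripped across its diameter, along y.
- screw_head (a point): Middle of the set screw's head, 45 mm along the collar's +x axis and 11 mm above its underside.
- screw_tip (a point): Inner end of the set screw, 6 mm thick, inside the bore, 6.5 mm from the bore axis along the collar's +x, 11 mm above its underside. The collar passes down the shaft only with this tip over the flat.
- spacer: Plain aluminium ring without a screw, same 40 mm diameter and 22 mm height as the collar, lying flat; to be left alone. Origin: centre of its underside.
- dish: Bystander: open pale shallow dish, 90 mm diameter, 16 mm tall. Origin: centre of its underside.
- jar: Bystander: specimen jar, 54 mm diameter, 85 mm tall. Origin: centre of its underside.
- driver: Bystander: screwdriver 160 mm long, lying between the housing and the collar, handle to its -x.
- eyepiece: Bystander: black upright eyepiece, 40 mm diameter, 64 mm tall. Origin: centre of its underside.
- dropper: Bystander: amber dropper bottle, 32 mm diameter, 80 mm tall. Origin: centre of its underside.
- slide_box: Bystander: grey slide box, 90 x 80 x 32 mm. Origin: centre of its underside.

How it is judged:
On the way:
1. the fingers press on the shaft with its flat within 0.2 rad of facing the fork pins, the collar still away from the housing (angle between the x axis of shaft and the x axis of housing, either way round below 0.2 rad and x of flat in the frame of housing above 0.003 m and contact force between the fingers and shaft above 3 N and horizontal distance between collar and seat above 0.1 m), for 0.2 s.
At the end, for the whole second after the job is handed in: The collar sits on the bearing face (within 3 mm; centred to 4 mm; tilt under 0.1 rad), screw between the fork pins (head within 10 mm of the housing x axis, +x side), flat within 0.3 rad of facing the pins; the fingers grip the collar (over 3 N) and it presses on the housing with 3 to 45 N (horizontal distance between collar and seat below 0.004 m and z of collar in the frame of housing between 0.0475 and 0.053 m and angle between collar's own z axis and vertical below 0.1 rad and x of screw_head in the frame of housing above 0.035 m and y of screw_head in the frame of housing between -0.01 and 0.01 m and angle between the x axis of shaft and the x axis of housing, either way round below 0.3 rad and x of flat in the frame of housing above 0.003 m and contact force between the fingers and collar above 3 N and contact force between collar and housing between 3 and 45 N); the arm keeps its last pose, push and grip.
It fails at once if another thing on the bench was moved more than 30 mm (distance of any of spacer, dish, jar, driver, eyepiece, dropper, slide_box from where it was at the start of the episode above 0.03 m).
It also fails if it takes over 54 s, if anything falls off the work surface, if the arm or the gripper's body presses on something with over 40 N, if the wrist force passes 120 N, or if a joint passes its speed limit or range.

ROBOT

A 6-joint arm with a two-finger parallel gripper is mounted at the origin on the work surface. World frame = base frame: x ahead of the robot, y to its left, z up, the work surface at z = 0. Lengths are in m, angles in rad, forces in N, time in s.
With the tool pointing down it reaches from about 0.35 to 0.975 m from the base axis. Payload 4.9 kg.
Tool frame: the origin (TCP) lies between the finger pads; the fingertips stand 22 mm ahead of it and the grasp point (between the pads) lies 3 mm ahead of it; z points along the fingers, y is the line along which they close (so a half turn about z gives the same grasp; the last joint's range is limited). The gripper opens to 85 mm and grips with 20 to 120 N. Pads are 22 mm wide; open, the fingers measure 114 mm over their backs; the gripper's body (76 mm by 85 mm) begins 54 mm behind the grasp point. The pads swing forward as they close: fully open they stand 13 mm farther back than shut.
Start: joints at [-1.233, 0.053, 1.613, -0, 1.476, -0.119], TCP at [0.276, -0.561, 0.232] pointing down, gripper open.
Joint ranges: [-3.01, 3.01], [-1.01, 2.22], [0.06, 2.58], [-1.02, 4.17], [0.09, 2.62], [-3.14, 3.14]. Speed limits (rad/s): [2.57, 2.57, 3.14, 3.14, 3.14, 3.14].

INTERFACE

Orientations are given as a unit quaternion [w, x, y, z].
In Python, from plant import state, grab_frame, get_calibration, job_done, recognise, regions_of gives the robot as it stands.
- The arm moves only by the tool apply_moves, never from a script. Its argument "targets" is a list of rows, each an object with "translation": the shift along the tool's x, y, z normalised to -1 to 1, where 1 is 100 mm, a list of three; "twist": the turn about the tool's z normalised to -1 to 1, where 1 is 0.1 rad; "hand": the opening, from 0 (shut) to 1 (fully open). A call has 1 to 8 rows; each row shifts and turns the commanded pose from where the row before left it, along the tool's axes as they then stand; what a row does not reach is not made up. A row lasts 1/10 s, in which the tool goes at most 50 mm and 8.59 degrees, less where a joint would pass 70% of its speed; a pose out of reach is approached as far as the arm can. A call with a number of a shift or a turn outside -1 to 1 is refused whole. A call with a gripper value outside its range is refused whole. The fingers move at their own pace and stop on an object; the grip force is fixed at half the most. Time passes only in rows, so rows that do not move let the fingers close. It gives the time, the measured TCP pose, the force, the opening and the grip force at its end, in the units of the state.
- state(): the state, without advancing time (a new reading comes with each control period).
- grab_frame(name): name is "scene" or "top" or "wrist"; returns the picture (384x512x3 uint8, red, green, blue); there is no depth.
- get_calibration(name): a dict with "camera_matrix" (3x3 intrinsics, pixels), "D" ([k1, k2, p1, p2, k3] as OpenCV has them; the pictures are not rectified), "pose" (4x4, takes a point from camera to world coordinates). Camera axes: x right, y up, looking along -z (the intrinsics and any distortion apply to the point x, -y, -z); pixel columns grow to the right and rows downward; lengths in m; the calibration is good to about 2 mm. A picture is of the moment at which its call begins: read the wrist's pose just before it. get_calibration takes no time and is no camera call; for the wrist camera it gives the pose at the moment of the call.
- job_done(): hands the job in; it is judged then, once.
Trained networks look in the newest picture that a camera, given by its name, has taken for a name from the list of things; names that differ only in an ending like _2 or _b are one class to them, and where a whole thing is asked for, a point or a joint stands for the part that bears it (a point fixed in the world has none). Each returns a list of dicts, best first, with "score" (0 to 1); they miss things now and then, are a little off and sometimes report something else, mostly with a low value. They report only what shows in the picture. A call takes as long as a camera call.
- recognise(camera, query): "point" ([x, y, z] in m, in world coordinates, good to about 4 mm: the middle of the surface that is visible of it).
- regions_of(camera, query): "pixels" (384x512 bool, what is visible of it).
The state is a dict: "time": time; "joint_pos": joint angles; "joint_vel": joint speeds; "joint_efforts": joint torques, N m; "tool_pos": TCP position; "tool_rot": TCP orientation; "contact_force": force on the tool from outside, world axes, zero at the start; "ft_torque": the same for the moment, N m; "gripper_width": opening from 0.0 (shut) to 1.0 (fully open); "grasp_force": force on a finger pad.
Only numpy, scipy, OpenCV 4.12 (cv2) and the standard library are available. Lean on these libraries where they do the work, as an engineer would, in place of code of your own. Each camera call takes 0.05 s, during which the arm holds its last target. There are 200 camera calls.

## Working session

There is one attempt and no reset: what is moved stays moved. The work goes in short steps, Python scripts to look and compute and a tool call to move; the robot and the scene stay as the last step left them, time stands still between calls to the robot, and variables do not carry over. Pictures are saved under pics/ and viewed, at most 10 in all, crops included, and the job is handed in when it is done.

Besides the shell and the picture viewer there is one more tool, called after "Emit:" as name([rows], argument=value, ...), one row to a line, values as JSON. apply_moves: Moves the arm, as the interface text tells. Its arguments: {"type":"object","properties":{"targets":{"type":"array"}},"required":["targets"]}

```bash
mkdir -p pics; ls
cat > h.py <<'E'
import numpy as np, cv2
from plant import *
def save(cam,fn):
    im=grab_frame(cam); cv2.imwrite('pics/'+fn,im[:,:,::-1]); return im
def ray(cal,px):
    K=np.array(cal['camera_matrix']);D=np.array(cal['D'])
    u=cv2.undistortPoints(np.array(px,float).reshape(-1,1,2),K,D).reshape(-1,2)
    d=np.c_[u[:,0],-u[:,1],-np.ones(len(u))]
    P=np.array(cal['pose']); return P[:3,3],d@P[:3,:3].T
def onplane(cal,px,z):
    o,d=ray(cal,px); return o+d*((z-o[2])/d[:,2])[:,None]
def proj(cal,X):
    P=np.array(cal['pose']);c=(np.atleast_2d(X)-P[:3,3])@P[:3,:3]
    c=c*[1,-1,-1]
    return cv2.projectPoints(c,np.zeros(3),np.zeros(3),np.array(cal['camera_matrix']),np.array(cal['D']))[0].reshape(-1,2)
E
python3 - <<'E'
from h import *
np.set_printoptions(precision=4,suppress=True)
print(state())
for c in ['top','scene']:
    save(c,c+'0.png')
    print(c,np.array(get_calibration(c)['pose']))
    for q in ['housing','shaft','collar','screw_head','spacer','driver','dish','jar','eyepiece','dropper','slide_box','fork']:
        r=recognise(c,q); print(q,[(np.round(x['point'],3),round(x['score'],2)) for x in r[:3]])
E
```

```text
pics
{'time': 0.0, 'joint_pos': array([-1.233 ,  0.0534,  1.6143, -0.    ,  1.476 , -0.119 ]), 'joint_vel': array([ 0.0006, -0.0002, -0.0036,  0.0011, -0.0003,  0.0013]), 'joint_efforts': array([  0.0014, -39.368 , -37.0177,  -0.    ,   0.0071,   0.    ]), 'tool_pos': array([ 0.2755, -0.5603,  0.2307]), 'tool_rot': array([-0.001 ,  0.974 ,  0.2264, -0.0001]), 'contact_force': array([-0.0872,  0.376 , -0.0895]), 'ft_torque': array([-0.005 , -0.0171,  0.004 ]), 'grasp_force': 0.0, 'gripper_width': 0.9978492015931263}
top [[ 0.0243  0.9837 -0.1783  0.4018]
 [-0.9996  0.0268  0.0118 -0.0134]
 [ 0.0163  0.1779  0.9839  1.2477]
 [ 0.      0.      0.      1.    ]]
housing [(array([0.526, 0.164, 0.042]), 0.78)]
shaft [(array([ 0.511, -0.125,  0.02 ]), 0.74)]
collar [(array([ 0.511, -0.127,  0.02 ]), 0.41), (array([0.532, 0.167, 0.098]), 0.29)]
screw_head [(array([ 0.508, -0.123,  0.022]), 0.54)]
spacer [(array([ 0.55 , -0.34 ,  0.019]), 0.49)]
driver [(array([ 0.476, -0.022,  0.024]), 0.53)]
dish [(array([ 0.73 , -0.068,  0.011]), 0.57)]
jar [(array([ 0.716, -0.274,  0.088]), 0.87)]
eyepiece [(array([0.772, 0.048, 0.065]), 0.44)]
dropper [(array([0.754, 0.214, 0.05 ]), 0.64)]
slide_box []
fork [(array([0.518, 0.165, 0.047]), 0.79), (array([ 0.715, -0.275,  0.086]), 0.37)]
scene [[-0.4154 -0.5784  0.7021  1.2863]
 [ 0.9095 -0.2776  0.3095  0.2961]
 [ 0.0159  0.7671  0.6413  0.6981]
 [ 0.      0.      0.      1.    ]]
housing [(array([0.56 , 0.179, 0.044]), 0.82)]
shaft [(array([0.542, 0.176, 0.081]), 0.53)]
collar [(array([ 0.518, -0.13 ,  0.017]), 0.74)]
screw_head [(array([ 0.516, -0.129,  0.016]), 0.51)]
spacer []
driver []
dish [(array([ 0.724, -0.071,  0.01 ]), 0.64)]
jar [(array([ 0.732, -0.265,  0.054]), 0.78)]
eyepiece [(array([0.787, 0.062, 0.058]), 0.58)]
dropper [(array([0.773, 0.221, 0.05 ]), 0.58)]
slide_box [(array([0.568, 0.404, 0.028]), 0.89)]
fork [(array([0.558, 0.177, 0.046]), 0.97)]
```

View pics/top0.png

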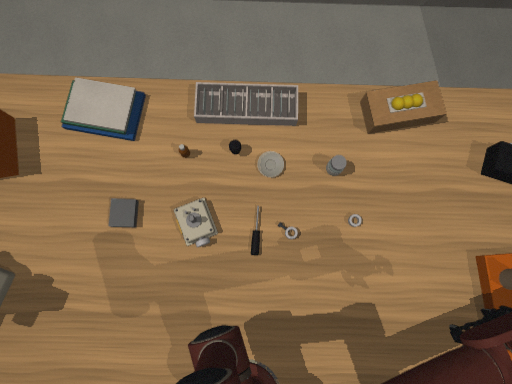

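View pics/scene0.png

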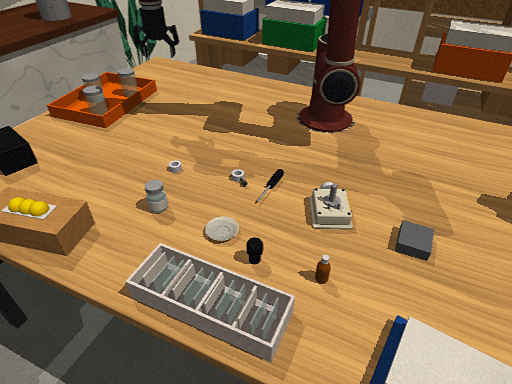

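The top view shows the housing at about (195,220) with its knob at (203,242), so +x points up and slightly left. The collar is at (291,233) with its screw up-left at (280,225), and the spacer is at (355,220). I'll enlarge the crops.

Run:
```python
from h import *
np.set_printoptions(precision=4,suppress=True)
im=cv2.imread('pics/top0.png')
a=cv2.resize(im[190:255,165:230],(400,400),interpolation=cv2.INTER_CUBIC)
b=cv2.resize(im[205:255,265:315],(400,400),interpolation=cv2.INTER_CUBIC)
cv2.imwrite('pics/crop0.png',np.hstack([a,b]))
c=get_calibration('top')
print(onplane(c,[[194,218]],.1),onplane(c,[[203,242]],.03),onplane(c,[[291.5,233]],.022),onplane(c,[[280.5,225]],.015))
w=get_calibration('wrist');s=state();print(np.array(w['pose']),w['camera_matrix'])
```

```text
[[0.531  0.1645 0.1   ]] [[0.4638 0.143  0.03  ]] [[ 0.4998 -0.1366  0.022 ]] [[ 0.5252 -0.1016  0.015 ]]
[[ 0.4411  0.8557  0.2706  0.3455]
 [-0.8975  0.4204  0.1336 -0.5265]
 [ 0.0006 -0.3018  0.9534  0.3743]
 [ 0.      0.      0.      1.    ]] [[340.761    0.     254.2538]
 [  0.     340.761  193.5285]
 [  0.       0.       1.    ]]
```

View pics/crop0.png

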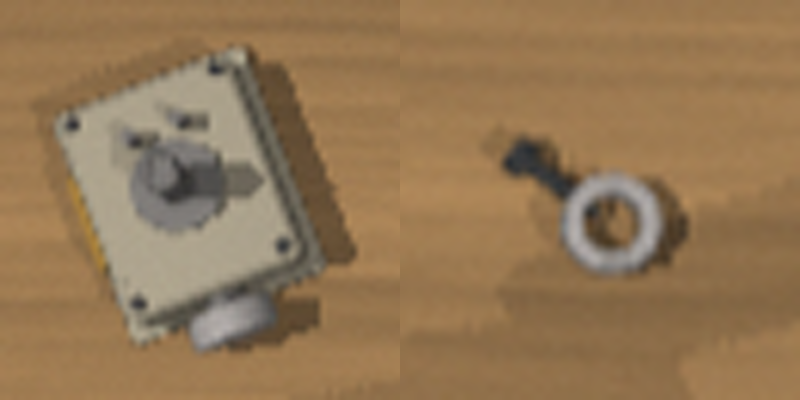

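The left crop shows the housing screws, the fork pins at (135,140) and (183,120), and the shaft in its boss. The right crop shows the collar ring at (612,223) with its screw head at (521,157).

Run:
```python
from h import *
np.set_printoptions(precision=4,suppress=True)
c=get_calibration('top')
A=lambda p:np.array(p)*65/400+[165,190]-.5
B=lambda p:(np.array(p)-[400,0])*50/400+[265,205]-.5
q=onplane(c,A([(72,122),(215,65),(283,243),(138,302)]),.046)
print(q,q.mean(0)); d=q[0]+q[1]-q[2]-q[3]; print('yaw',np.arctan2(d[1],d[0]))
print(onplane(c,A([(178,185)]),.05),'boss');p=onplane(c,A([(130,136),(179,116)]),.065);print(p)
r=onplane(c,B([(612,223)]),.022);h=onplane(c,B([(521,157)]),.015);print(r,h,h-r,np.arctan2(*(h-r)[0,[1,0]]))
```

```text
[[0.5631 0.2302 0.046 ]
 [0.5946 0.1588 0.046 ]
 [0.5039 0.1196 0.046 ]
 [0.4723 0.1913 0.046 ]] [0.5335 0.175  0.046 ]
yaw 0.40672312462178534
[[0.5317 0.1738 0.05  ]] boss
[[0.5542 0.1969 0.065 ]
 [0.565  0.1728 0.065 ]]
[[ 0.5017 -0.135   0.022 ]] [[ 0.5279 -0.0987  0.015 ]] [[ 0.0262  0.0363 -0.007 ]] 0.9455812067054302
```

Emit:
apply_moves([
  {"translation":[0.39,-0.28,0],"twist":0,"hand":1},
  {"translation":[0.39,-0.28,0],"twist":0,"hand":1},
  {"translation":[0.39,-0.28,0],"twist":0,"hand":1},
  {"translation":[0.39,-0.28,0],"twist":0,"hand":1},
  {"translation":[0.39,-0.28,0],"twist":0,"hand":1},
  {"translation":[0.39,-0.28,0],"twist":0,"hand":1},
  {"translation":[0.39,-0.28,0],"twist":0,"hand":1},
  {"translation":[0.39,-0.28,0],"twist":0,"hand":1},
])

```text
time: 2.1
tool_pos: [0.4575, -0.2205, 0.2322]
tool_rot: [0.0, 0.974, 0.226, 0.0]
contact_force: [1.0, 0.7, 0.1]
gripper_width: 0.998
grasp_force: 0.0
```

Emit:
apply_moves([
  {"translation":[0.39,-0.28,0],"twist":0,"hand":1},
  {"translation":[0.39,-0.28,0],"twist":0,"hand":1},
  {"translation":[0,0,0.3],"twist":-1,"hand":1},
  {"translation":[0,0,0.3],"twist":-1,"hand":1},
  {"translation":[0,0,0],"twist":-1,"hand":1},
  {"translation":[0,0,0],"twist":-1,"hand":1},
  {"translation":[0,0,0],"twist":-0.9,"hand":1},
  {"translation":[0,0,0],"twist":0,"hand":1},
])

```text
time: 2.9
tool_pos: [0.5022, -0.1375, 0.1719]
tool_rot: [0.0, 0.89, 0.456, 0.0]
contact_force: [-0.5, -0.0, -0.7]
gripper_width: 1.004
grasp_force: 0.0
```

```bash
cat >> h.py <<'E'
def pose():
    s=state();w,x,y,z=s['tool_rot']
    from scipy.spatial.transform import Rotation as R
    M=R.from_quat([x,y,z,w]).as_matrix(); return s['tool_pos'],M
def togo(target,yaw_x=None):
    p,M=pose(); d=M.T@(np.array(target)-p); a=np.arctan2(M[1,0],M[0,0])
    print('tcp',np.round(p,4),'yawx',round(a,4),'shift tool(100mm)',np.round(d*10,3), 'twist(0.1)',None if yaw_x is None else round(-(yaw_x-a)*10,2))
def mask(cam,q):
    r=regions_of(cam,q); return [(x['score'],x['pixels']) for x in r]
E
python3 - <<'E'
from h import *
np.set_printoptions(precision=4,suppress=True)
c=get_calibration('wrist');im=save('wrist','w1.png')
for q in ['collar','screw_head']:
    for s,m in mask('wrist',q)[:2]:
        v,u=np.nonzero(m); print(q,s,m.sum(),u.mean(),v.mean(),u.min(),u.max(),v.min(),v.max())
    print([(x['point'],x['score']) for x in recognise('wrist',q)[:2]])
print(proj(c,[[.5017,-.135,.022],[.5279,-.0987,.011]]))
togo([.5017,-.135,.17],.945); print(state()['contact_force'])
E
```

```text
collar 0.97 1645 253.80851063829786 161.76413373860183 233 275 115 195
collar 0.5 3971 159.23394610929236 76.05489801057668 97 263 0 124
[([0.5124, -0.129, 0.0214], 0.6)]
screw_head 0.57 1657 254.37598068799034 162.2661436330718 233 276 116 195
[([0.5083, -0.1283, 0.022], 0.96)]
[[251.6286 175.6963]
 [251.6507 123.0478]]
tcp [ 0.5022 -0.1376  0.172 ] yawx 0.9457 shift tool(100mm) [ 0.018 -0.02   0.02 ] twist(0.1) 0.01
[ 0.225  -0.7946  0.3759]
```

View pics/w1.png

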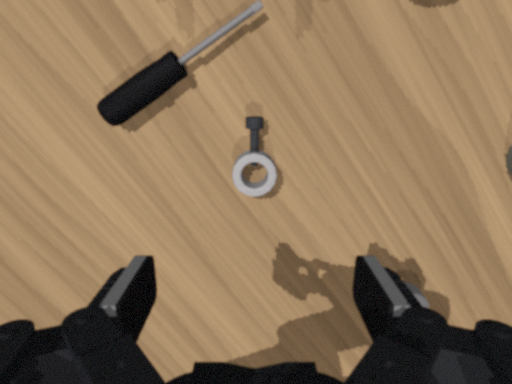

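The wrist view shows the collar ring at (255,174) and its screw head at (255,123). Its yaw is confirmed, and the driver is clear to the left.

Run:
```python
from h import *
np.set_printoptions(precision=4,suppress=True)
c=get_calibration('wrist')
im=cv2.imread('pics/w1.png')
m=(im.min(2)>115)&(np.ptp(im.astype(int),axis=2)<25); m[:145]=0;m[200:]=0;m[:,:225]=0;m[:,285:]=0
v,u=np.nonzero(m);print(len(u),u.min(),u.max(),v.min(),v.max())
ct=[(u.min()+u.max())/2,(v.min()+v.max())/2]
r=onplane(c,[ct],.02);print(ct,r)
h=onplane(c,[[254.5,123]],.017);print(h,np.arctan2(*(h-r)[0,[1,0]]),np.linalg.norm((h-r)[0,:2]))
togo([.533,.175,.20],.41+np.pi/2)
print(state()['joint_pos'])
```

```text
1057 232 276 152 196
[np.float64(254.0), np.float64(174.0)] [[ 0.504  -0.1355  0.02  ]]
[[ 0.5304 -0.0997  0.017 ]] 0.9358833950552441 0.044406535869956305
tcp [ 0.5022 -0.1376  0.172 ] yawx 0.9457 shift tool(100mm) [ 2.716 -1.58  -0.28 ] twist(0.1) -10.35
[-0.4105 -0.1549  1.9143 -0.      1.3819  0.2146]
```

Emit:
apply_moves([
  {"translation":[0,0,-0.3],"twist":0,"hand":1},
  {"translation":[0.39,-0.22,0],"twist":0,"hand":1},
  {"translation":[0.39,-0.22,0],"twist":0,"hand":1},
  {"translation":[0.39,-0.23,0],"twist":0,"hand":1},
  {"translation":[0.39,-0.23,0],"twist":0,"hand":1},
  {"translation":[0.39,-0.23,0],"twist":0,"hand":1},
  {"translation":[0.39,-0.23,0],"twist":0,"hand":1},
  {"translation":[0.38,-0.22,0],"twist":0,"hand":1},
])

```text
time: 3.95
tool_pos: [0.5328, 0.1775, 0.2022]
tool_rot: [0.0, 0.89, 0.456, 0.0]
contact_force: [0.3, -1.1, 0.7]
gripper_width: 1.0
grasp_force: 0.0
```

Emit:
apply_moves([
  {"translation":[0,0,0],"twist":-1,"hand":1},
  {"translation":[0,0,0],"twist":-1,"hand":1},
  {"translation":[0,0,0],"twist":-1,"hand":1},
  {"translation":[0,0,0],"twist":-1,"hand":1},
  {"translation":[0,0,0],"twist":-1,"hand":1},
  {"translation":[0,0,0],"twist":-1,"hand":1},
  {"translation":[0,0,0],"twist":0,"hand":1},
])

```text
time: 4.65
tool_pos: [0.5329, 0.1755, 0.2019]
tool_rot: [-0.0, 0.716, 0.698, -0.0]
contact_force: [-0.4, 0.6, 0.3]
gripper_width: 0.997
grasp_force: 0.0
```

Run:
```python
from h import *
np.set_printoptions(precision=4,suppress=True)
togo([.533,.175,.20])
c=get_calibration('wrist');im=save('wrist','w2.png')
import pickle;pickle.dump(c,open('c2.pkl','wb'))
p=proj(c,[[.533,.175,.102],[.533,.175,.05],[.5605,.187,.065]]);print(p)
x,y=(p[1]).astype(int)
print(x,y); cr=im[max(0,y-110):y+110,max(0,x-110):x+110,::-1]
cv2.imwrite('pics/w2c.png',cv2.resize(cr,None,fx=2.7,fy=2.7,interpolation=cv2.INTER_CUBIC))
print(max(0,x-110),max(0,y-110))
```

```text
tcp [0.5329 0.1755 0.2019] yawx 1.546 shift tool(100mm) [-0.005  0.001  0.019] twist(0.1) None
[[253.5647 195.0527]
 [253.6415 177.1818]
 [286.0102 167.1515]]
253 177
143 67
```

View pics/w2c.png

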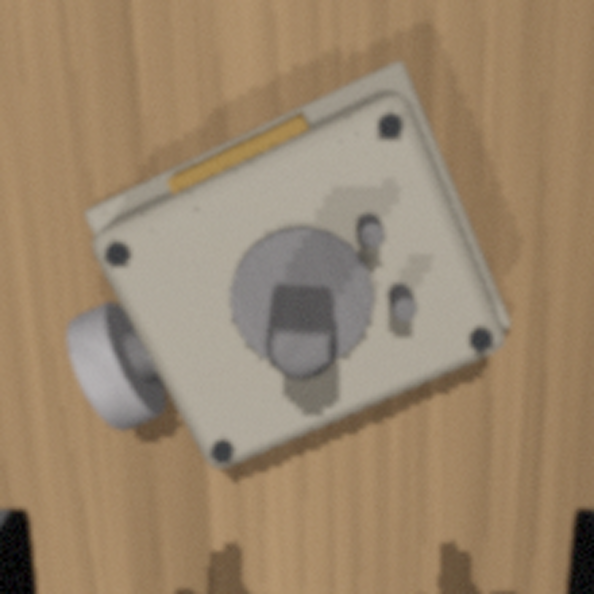

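The close view shows the shaft top centred at about crop (302,344), with the flat facing image-up (about world yaw 1.5). The pins are at (371,236) and (403,307).

Run:
```python
from h import *
import pickle
np.set_printoptions(precision=4,suppress=True)
c=pickle.load(open('c2.pkl','rb'))
F=lambda p:(np.array(p,float)+.5)/2.7+[143,67]-.5
q=onplane(c,F([(117,253),(390,126),(481,340),(222,451)]),.046);d=q[1]+q[2]-q[0]-q[3]
print(q.mean(0),'yaw',np.arctan2(d[1],d[0]))
print(onplane(c,F([(302,297)]),.05),onplane(c,F([(302,344)]),.102))
p=onplane(c,F([(371,235),(403,305)]),.065);print(p,p.mean(0));d=p[0]-p[1];print(np.arctan2(d[1],d[0])-np.pi/2, np.linalg.norm(d))
e=onplane(c,F([(273,332),(333,335)]),.1);d=e[0]-e[1];print('flat yaw',np.arctan2(d[1],d[0])-np.pi/2)
e=onplane(c,F([(275,286),(333,290)]),.05);d=e[0]-e[1];print('flat yaw low',np.arctan2(d[1],d[0])-np.pi/2)
```

```text
[0.5336 0.1743 0.046 ] yaw 0.40695238190854494
[[0.5338 0.1754 0.05  ]] [[0.5337 0.1757 0.102 ]]
[[0.5556 0.1985 0.065 ]
 [0.5656 0.176  0.065 ]] [0.5606 0.1873 0.065 ]
0.41842589345842107 0.02465430508291821
flat yaw 1.4935741253227173
flat yaw low 1.4749546117225956
```

Emit:
apply_moves([
  {"translation":[0,0,0],"twist":-1,"hand":1},
  {"translation":[0,0,0],"twist":-1,"hand":1},
  {"translation":[0,0,0],"twist":-1,"hand":1},
  {"translation":[0,0,0],"twist":-1,"hand":1},
  {"translation":[0,0,0],"twist":-1,"hand":1},
  {"translation":[0,0,0],"twist":-1,"hand":1},
  {"translation":[0,0,0],"twist":-1,"hand":1},
  {"translation":[0,0,0],"twist":-1,"hand":1},
])

```text
time: 5.5
tool_pos: [0.5329, 0.1754, 0.2019]
tool_rot: [0.0, 0.386, 0.922, -0.0]
contact_force: [0.1, 0.2, 0.5]
gripper_width: 1.0
grasp_force: 0.0
```

Emit:
apply_moves([
  {"translation":[0,0,0],"twist":-1,"hand":1},
  {"translation":[0,0,0],"twist":-1,"hand":1},
  {"translation":[0,0,0],"twist":-1,"hand":1},
  {"translation":[0,0,0],"twist":-1,"hand":1},
  {"translation":[0,0,0],"twist":-1,"hand":1},
  {"translation":[0,0,0],"twist":-1,"hand":1},
  {"translation":[0,0,0],"twist":-1,"hand":1},
  {"translation":[0,0,0],"twist":0,"hand":1},
])

```text
time: 6.3
tool_pos: [0.5329, 0.1755, 0.2019]
tool_rot: [0.0, 0.049, 0.999, 0.0]
contact_force: [-0.5, -0.3, 0.2]
gripper_width: 1.001
grasp_force: 0.0
```

Run:
```python
from h import *
s=state();print(s['joint_pos'],s['contact_force'])
# pads close on flat (5mm) and round (10mm): centre of grasp 2.5 mm behind axis from flat
n=np.array([np.cos(1.48),np.sin(1.48)])
t=np.array([.5337,.1752])-.0025*n
togo([*t,.095],1.48+np.pi/2)
```

```text
[ 1.85413714e-01 -7.92536957e-02  1.79407520e+00  1.67752799e-05
  1.42674326e+00 -1.28832488e+00] [-0.53591952 -0.33854001  0.17008318]
tcp [0.5329 0.1755 0.2019] yawx 3.0445 shift tool(100mm) [-0.008 -0.027  1.069] twist(0.1) -0.06
```

Emit:
apply_moves([
  {"translation":[-0.01,-0.03,0.35],"twist":0,"hand":1},
  {"translation":[0,0,0.35],"twist":0,"hand":1},
  {"translation":[0,0,0.25],"twist":0,"hand":1},
  {"translation":[0,0,0.12],"twist":0,"hand":1},
  {"translation":[0,0,0],"twist":0,"hand":1},
])

```text
time: 6.8
tool_pos: [0.5322, 0.1721, 0.0929]
tool_rot: [-0.002, 0.048, 0.999, -0.0]
contact_force: [0.5, 0.1, 0.9]
gripper_width: 0.998
grasp_force: 0.0
```

Emit:
apply_moves([
  {"translation":[0,0,0],"twist":0,"hand":0},
  {"translation":[0,0,0],"twist":0,"hand":0},
  {"translation":[0,0,0],"twist":0,"hand":0},
  {"translation":[0,0,0],"twist":0,"hand":0},
  {"translation":[0,0,0],"twist":0,"hand":0},
  {"translation":[0,0,0],"twist":0,"hand":0},
  {"translation":[0,0,0],"twist":0,"hand":0},
  {"translation":[0,0,0],"twist":0,"hand":0},
])

```text
time: 7.6
tool_pos: [0.534, 0.1721, 0.0959]
tool_rot: [0.0, 0.047, 0.999, -0.0]
contact_force: [-1.9, -2.1, 6.3]
gripper_width: 0.136
grasp_force: 58.7
```

Emit:
apply_moves([
  {"translation":[0.0025,0,0],"twist":0.7,"hand":0},
  {"translation":[0.0025,0,0],"twist":0.8,"hand":0},
  {"translation":[0.0025,0,0],"twist":0.8,"hand":0},
  {"translation":[0.0025,0,0],"twist":0.8,"hand":0},
  {"translation":[0.0025,0,0],"twist":0.8,"hand":0},
  {"translation":[0.0025,0,0],"twist":0.8,"hand":0},
  {"translation":[0.0025,0,0],"twist":0.8,"hand":0},
])

```text
time: 8.3
tool_pos: [0.5327, 0.1719, 0.0959]
tool_rot: [0.001, 0.318, 0.948, -0.001]
contact_force: [-1.2, -4.6, 6.2]
gripper_width: 0.136
grasp_force: 58.6
```

Emit:
apply_moves([
  {"translation":[0.0025,0,0],"twist":0.8,"hand":0},
  {"translation":[0.0025,0,0],"twist":0.8,"hand":0},
  {"translation":[0.0025,0,0],"twist":0.8,"hand":0},
  {"translation":[0.0025,0,0],"twist":0.8,"hand":0},
  {"translation":[0.0025,0,0],"twist":0.8,"hand":0},
  {"translation":[0.0025,0,0],"twist":0.8,"hand":0},
  {"translation":[0.0025,0,0],"twist":0.4,"hand":0},
  {"translation":[0,0,0],"twist":0,"hand":0},
])

```text
time: 9.1
tool_pos: [0.5315, 0.1725, 0.0959]
tool_rot: [0.001, 0.55, 0.835, -0.001]
contact_force: [-2.4, -7.3, 5.7]
gripper_width: 0.136
grasp_force: 58.7
```

Run:
```python
from h import *
s=state();print(s['joint_pos'],s['contact_force'],s['ft_torque'],s['gripper_width'],s['grasp_force'])
togo([.5337,.1752,.1],.41+np.pi/2)
```

```text
[ 0.18266396  0.02028325  1.88298716 -0.00439213  1.23820032 -0.22122878] [-2.35170096 -7.26696128  5.70487734] [-1.31716568  0.32818259  0.00599808] 0.13564761550778165 58.69690629886463
tcp [0.5315 0.1725 0.0959] yawx 1.9761 shift tool(100mm) [ 0.016  0.031 -0.041] twist(0.1) -0.05
```

Emit:
apply_moves([
  {"translation":[0,0,0],"twist":0,"hand":0},
  {"translation":[0,0,0],"twist":0,"hand":0},
  {"translation":[0,0,0],"twist":0,"hand":0.6},
  {"translation":[0,0,0],"twist":0,"hand":0.6},
  {"translation":[0,0,0],"twist":0,"hand":0.6},
  {"translation":[0,0,-0.3],"twist":0,"hand":0.6},
  {"translation":[0,0,-0.4],"twist":0,"hand":0.6},
  {"translation":[0,0,-0.4],"twist":0,"hand":0.6},
])

```text
time: 9.9
tool_pos: [0.5301, 0.1745, 0.2051]
tool_rot: [-0.001, 0.55, 0.835, -0.001]
contact_force: [0.3, 0.3, 0.3]
gripper_width: 0.598
grasp_force: 0.0
```

Run:
```python
from h import *
import pickle
np.set_printoptions(precision=4,suppress=True)
print(state()['gripper_width'])
c=get_calibration('wrist');im=save('wrist','w3.png');pickle.dump(c,open('c3.pkl','wb'))
p=proj(c,[[.5337,.1752,.102],[.5337,.1752,.05],[.5337+.0275,.1752+.012,.065]]);print(p)
x,y=p[1].astype(int);x0,y0=max(0,x-80),max(0,y-80);print(x0,y0)
cv2.imwrite('pics/w3c.png',cv2.resize(im[y0:y0+150,x0:x0+160,::-1],None,fx=4,fy=4,interpolation=cv2.INTER_CUBIC))
togo([.5037,-.1355,.2],.94)
```

```text
0.598215824689532
[[258.3611 193.9579]
 [257.7828 176.4845]
 [292.8399 180.7615]]
177 96
tcp [0.5342 0.1754 0.2144] yawx 1.9773 shift tool(100mm) [-2.734 -1.511  0.132] twist(0.1) 10.37
```

View pics/w3c.png

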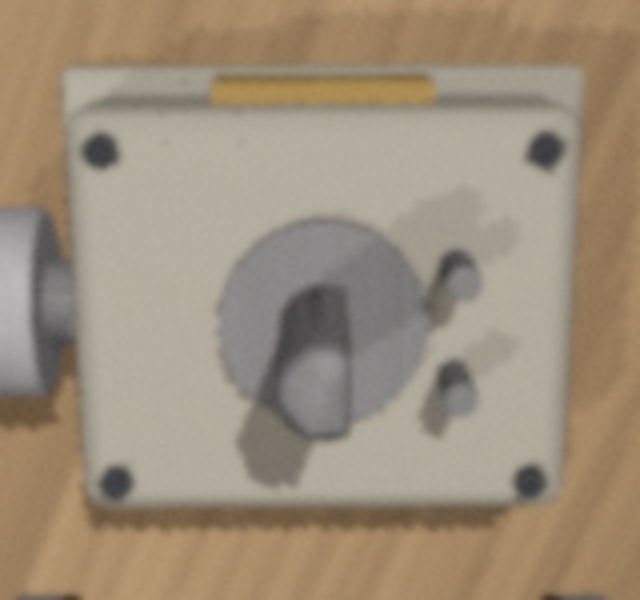

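The flat (vertical edge at crop x≈350) now squarely faces the pins at (462,280) and (458,395). Next I'll fetch the collar.

Emit:
apply_moves([
  {"translation":[-0.39,-0.22,0],"twist":0,"hand":1},
  {"translation":[-0.39,-0.22,0],"twist":0,"hand":1},
  {"translation":[-0.39,-0.22,0],"twist":0,"hand":1},
  {"translation":[-0.39,-0.22,0],"twist":0,"hand":1},
  {"translation":[-0.39,-0.21,0],"twist":0,"hand":1},
  {"translation":[-0.39,-0.21,0],"twist":0,"hand":1},
  {"translation":[-0.39,-0.21,0],"twist":0,"hand":1},
  {"translation":[0,0,0.3],"twist":0.9,"hand":1},
])

```text
time: 10.75
tool_pos: [0.5025, -0.1416, 0.1793]
tool_rot: [0.005, 0.59, 0.807, 0.001]
contact_force: [0.9, 0.9, -0.5]
gripper_width: 0.999
grasp_force: 0.0
```

Emit:
apply_moves([
  {"translation":[0,0,0.3],"twist":1,"hand":1},
  {"translation":[0,0,0],"twist":1,"hand":1},
  {"translation":[0,0,0],"twist":1,"hand":1},
  {"translation":[0,0,0],"twist":1,"hand":1},
  {"translation":[0,0,0],"twist":1,"hand":1},
  {"translation":[0,0,0],"twist":1,"hand":1},
  {"translation":[0,0,0],"twist":1,"hand":1},
  {"translation":[0,0,0],"twist":1,"hand":1},
])

```text
time: 11.55
tool_pos: [0.5, -0.1358, 0.1445]
tool_rot: [-0.0, 0.857, 0.515, 0.0]
contact_force: [0.0, 1.1, 0.3]
gripper_width: 1.004
grasp_force: 0.0
```

Emit:
apply_moves([
  {"translation":[0,0,0],"twist":1,"hand":1},
  {"translation":[0,0,0],"twist":0.4,"hand":1},
  {"translation":[0,0,0],"twist":0,"hand":1},
])

```text
time: 11.85
tool_pos: [0.5, -0.1358, 0.1445]
tool_rot: [-0.0, 0.89, 0.456, 0.0]
contact_force: [-0.1, 0.5, -0.1]
gripper_width: 1.0
grasp_force: 0.0
```

Run:
```python
from h import *
np.set_printoptions(precision=4,suppress=True)
c=get_calibration('wrist');im=save('wrist','w4.png').astype(int)
def blob(m,pt,R):
    yy,xx=np.mgrid[:384,:512];m=m&((xx-pt[0])**2+(yy-pt[1])**2<R*R)
    v,u=np.nonzero(m);return u,v
pr=proj(c,[[.5037,-.1355,.02],[.5037+.045*np.cos(.94),-.1355+.045*np.sin(.94),.011]]);print(pr)
u,v=blob((im.min(2)>115)&(np.ptp(im,axis=2)<25),pr[0],34)
(e,ax,an)=cv2.fitEllipse(cv2.convexHull(np.c_[u,v].astype(np.float32)));print(len(u),e,ax)
r=onplane(c,[e],.022)
u,v=blob(im.max(2)<75,pr[1],16);hp=[u.mean(),v.mean()];print(len(u),hp)
h=onplane(c,[hp],.014);print(r,h,(h-r),np.arctan2(*(h-r)[0,[1,0]]),np.linalg.norm((h-r)[0,:2]))
togo([r[0,0],r[0,1],.022],.94)
```

```text
[[257.2812 182.7958]
 [257.7386 125.5231]]
1280 (257.20452880859375, 182.15093994140625) (47.244205474853516, 49.759185791015625)
287 [np.float64(258.41811846689893), np.float64(128.68989547038328)]
[[ 0.5043 -0.1346  0.022 ]] [[ 0.5294 -0.1012  0.014 ]] [[ 0.0251  0.0333 -0.008 ]] 0.9251325914296664 0.041755297237198445
tcp [ 0.5    -0.1359  0.1446] yawx 0.9479 shift tool(100mm) [0.036 0.028 1.226] twist(0.1) 0.08
```

Emit:
apply_moves([
  {"translation":[0.035,0.028,0.3],"twist":0.1,"hand":1},
  {"translation":[0,0,0.3],"twist":0,"hand":1},
  {"translation":[0,0,0.3],"twist":0,"hand":1},
  {"translation":[0,0,0.2],"twist":0,"hand":1},
  {"translation":[0,0,0.1],"twist":0,"hand":1},
  {"translation":[0,0,0],"twist":0,"hand":1},
  {"translation":[0,0,0],"twist":0,"hand":0},
  {"translation":[0,0,0],"twist":0,"hand":0},
])

```text
time: 12.7
tool_pos: [0.5055, -0.1355, 0.0266]
tool_rot: [0.001, 0.892, 0.452, 0.001]
contact_force: [-0.5, -0.3, 0.2]
gripper_width: 0.692
grasp_force: 0.0
```

Emit:
apply_moves([
  {"translation":[0,0,0],"twist":0,"hand":0},
  {"translation":[0,0,0],"twist":0,"hand":0},
  {"translation":[0,0,0],"twist":0,"hand":0},
  {"translation":[0,0,0],"twist":0,"hand":0},
])

```text
time: 13.1
tool_pos: [0.5043, -0.135, 0.0251]
tool_rot: [0.0, 0.892, 0.451, 0.0]
contact_force: [-0.5, -0.2, 0.6]
gripper_width: 0.004
grasp_force: 0.0
```

Emit:
apply_moves([
  {"translation":[0,0,-0.2],"twist":0,"hand":0},
  {"translation":[0,0,-0.4],"twist":0,"hand":0.5},
  {"translation":[0,0,-0.4],"twist":0,"hand":1},
  {"translation":[0,0,-0.2],"twist":0,"hand":1},
  {"translation":[0,0,0],"twist":0,"hand":1},
])

```text
time: 13.6
tool_pos: [0.5068, -0.136, 0.1494]
tool_rot: [0.003, 0.892, 0.451, 0.003]
contact_force: [-0.7, 0.4, 0.4]
gripper_width: 0.681
grasp_force: 0.0
```

Run:
```python
from h import *
np.set_printoptions(precision=4,suppress=True)
c=get_calibration('wrist');save('wrist','w5.png')
print(proj(c,[[.5043,-.1346,.02]]));togo([.5043,-.1346,.02],.94)
```

```text
[[249.0998 184.6952]]
tcp [ 0.5053 -0.1354  0.1467] yawx 0.9368 shift tool(100mm) [-0.001 -0.018  1.267] twist(0.1) -0.03
```

View pics/w5.png

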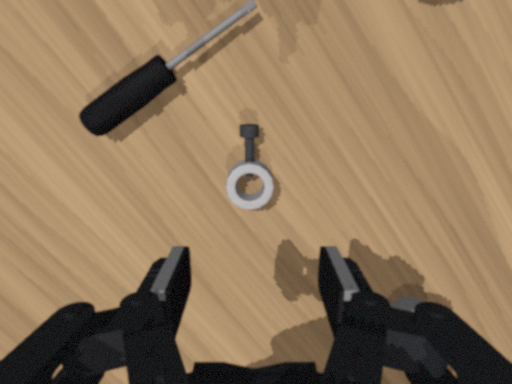

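The collar hasn't moved, and the fingers closed just above it. The fingertip pixels and the shaft grip (width matches the chamfer) both put the tips about 4 mm behind the TCP when nearly shut, not 22 mm ahead. So I need to go lower, checking force on the way.

Emit:
apply_moves([
  {"translation":[0,-0.01,0.35],"twist":0,"hand":1},
  {"translation":[0,0,0.35],"twist":0,"hand":1},
  {"translation":[0,0,0.35],"twist":0,"hand":1},
  {"translation":[0,0,0.2],"twist":0,"hand":1},
  {"translation":[0,0,0.1],"twist":0,"hand":1},
  {"translation":[0,0,0],"twist":0,"hand":1},
])

```text
time: 14.25
tool_pos: [0.5012, -0.1334, 0.007]
tool_rot: [-0.002, 0.892, 0.451, -0.002]
contact_force: [-0.2, -0.4, 0.2]
gripper_width: 1.001
grasp_force: 0.0
```

Emit:
apply_moves([
  {"translation":[0,0,0.03],"twist":0,"hand":1},
  {"translation":[0,0,0.03],"twist":0,"hand":1},
  {"translation":[0,0,0],"twist":0,"hand":1},
])

```text
time: 14.55
tool_pos: [0.5041, -0.1346, 0.0046]
tool_rot: [0.001, 0.892, 0.451, 0.0]
contact_force: [0.5, -0.2, 0.0]
gripper_width: 1.001
grasp_force: 0.0
```

Emit:
apply_moves([
  {"translation":[0,0,0.04],"twist":0,"hand":1},
  {"translation":[0,0,0.03],"twist":0,"hand":1},
  {"translation":[0,0,0],"twist":0,"hand":1},
])

```text
time: 14.85
tool_pos: [0.5031, -0.1342, -0.0035]
tool_rot: [-0.0, 0.892, 0.451, -0.0]
contact_force: [-0.9, 0.8, -0.0]
gripper_width: 1.002
grasp_force: 0.0
```

Emit:
apply_moves([
  {"translation":[0,0,0],"twist":0,"hand":0.6},
  {"translation":[0,0,0],"twist":0,"hand":0.4},
  {"translation":[0,0,0],"twist":0,"hand":0.4},
  {"translation":[0,0,0],"twist":0,"hand":0},
  {"translation":[0,0,0],"twist":0,"hand":0},
  {"translation":[0,0,0],"twist":0,"hand":0},
  {"translation":[0,0,0],"twist":0,"hand":0},
])

```text
time: 15.55
tool_pos: [0.5051, -0.135, -0.0006]
tool_rot: [0.001, 0.892, 0.451, 0.001]
contact_force: [-2.6, 0.4, 11.2]
gripper_width: 0.452
grasp_force: 64.0
```

Gripped, but with 11 N upward: the tips seem to be on the bench. I'll regrip a few millimetres higher so the tips clear the bearing face later.

Emit:
apply_moves([
  {"translation":[0,0,0],"twist":0,"hand":0.6},
  {"translation":[0,0,0],"twist":0,"hand":0.6},
  {"translation":[0,0,-0.06],"twist":0,"hand":0.6},
  {"translation":[0,0,0],"twist":0,"hand":0.6},
  {"translation":[0,0,0],"twist":0,"hand":0.6},
])

```text
time: 16.05
tool_pos: [0.5034, -0.1343, 0.0029]
tool_rot: [-0.0, 0.892, 0.451, -0.0]
contact_force: [-0.1, -0.2, -0.6]
gripper_width: 0.601
grasp_force: 0.0
```

Emit:
apply_moves([
  {"translation":[0,0,0],"twist":0,"hand":0},
  {"translation":[0,0,0],"twist":0,"hand":0},
  {"translation":[0,0,0],"twist":0,"hand":0},
  {"translation":[0,0,0],"twist":0,"hand":0},
  {"translation":[0,0,0],"twist":0,"hand":0},
  {"translation":[0,0,0],"twist":0,"hand":0},
])

```text
time: 16.65
tool_pos: [0.5036, -0.1345, 0.0033]
tool_rot: [0.0, 0.892, 0.451, 0.0]
contact_force: [-2.4, 0.0, 5.5]
gripper_width: 0.449
grasp_force: 60.1
```

Emit:
apply_moves([
  {"translation":[0,0,-0.1],"twist":0,"hand":0},
  {"translation":[0,0,-0.3],"twist":0,"hand":0},
  {"translation":[0,0,-0.4],"twist":0,"hand":0},
  {"translation":[0,0,-0.4],"twist":0,"hand":0},
  {"translation":[0,0,-0.3],"twist":0,"hand":0},
  {"translation":[0,0,0],"twist":0,"hand":0},
])

```text
time: 17.25
tool_pos: [0.5063, -0.1355, 0.1585]
tool_rot: [0.004, 0.892, 0.451, 0.003]
contact_force: [1.0, -0.1, -1.8]
gripper_width: 0.441
grasp_force: 60.8
```

Run:
```python
from h import *
s=state();print(s['gripper_width'],s['grasp_force'],s['contact_force'])
togo([.5337,.1752,.16],.41)
```

```text
0.44147225513302596 60.79203933477402 [ 0.99593783 -0.11145661 -1.82204323]
tcp [ 0.5063 -0.1355  0.1585] yawx 0.9369 shift tool(100mm) [ 2.665 -1.619 -0.024] twist(0.1) 5.27
```

Emit:
apply_moves([
  {"translation":[0.33,-0.2,0],"twist":0,"hand":0},
  {"translation":[0.33,-0.2,0],"twist":0,"hand":0},
  {"translation":[0.33,-0.2,0],"twist":0,"hand":0},
  {"translation":[0.34,-0.2,0],"twist":0,"hand":0},
  {"translation":[0.34,-0.2,0],"twist":0,"hand":0},
  {"translation":[0.34,-0.21,0],"twist":0,"hand":0},
  {"translation":[0.33,-0.21,0],"twist":0,"hand":0},
  {"translation":[0.33,-0.2,0],"twist":0,"hand":0},
])

```text
time: 18.05
tool_pos: [0.5295, 0.1782, 0.1504]
tool_rot: [-0.001, 0.892, 0.452, -0.002]
contact_force: [0.9, 0.2, -2.0]
gripper_width: 0.441
grasp_force: 60.7
```

Emit:
apply_moves([
  {"translation":[0,0,0],"twist":0.9,"hand":0},
  {"translation":[0,0,0],"twist":0.9,"hand":0},
  {"translation":[0,0,0],"twist":0.9,"hand":0},
  {"translation":[0,0,0],"twist":0.9,"hand":0},
  {"translation":[0,0,0],"twist":0.9,"hand":0},
  {"translation":[0,0,0],"twist":0.8,"hand":0},
  {"translation":[0,0,0],"twist":0,"hand":0},
  {"translation":[0,0,0],"twist":0,"hand":0},
])

```text
time: 18.85
tool_pos: [0.5302, 0.1765, 0.1512]
tool_rot: [-0.0, 0.979, 0.203, -0.001]
contact_force: [-0.1, 0.1, -2.2]
gripper_width: 0.447
grasp_force: 60.8
```

Run:
```python
from h import *
import pickle
np.set_printoptions(precision=4,suppress=True)
s=state();print(s['gripper_width'],s['grasp_force'],s['contact_force'],s['joint_pos'])
togo([.5337,.1752,.16],.41)
c=get_calibration('wrist');pickle.dump(c,open('c6.pkl','wb'));im=save('wrist','w6.png')
z=s['tool_pos'][2]-.0033
print(proj(c,[[.5337,.1752,z+.022],[.5337+.045*np.cos(.41),.1752+.045*np.sin(.41),z+.011],[.5337,.1752,.102]]))
```

```text
0.4466404797063468 60.80956220626831 [-0.0666  0.11   -2.1754] [ 0.1882 -0.0393  1.8431  0.      1.3404  1.3506]
tcp [0.5302 0.1765 0.1512] yawx 0.4085 shift tool(100mm) [ 0.027  0.026 -0.088] twist(0.1) -0.02
[[260.6334 276.8448]
 [260.6169 164.2058]
 [258.6287 216.316 ]]
```

View pics/w6.png

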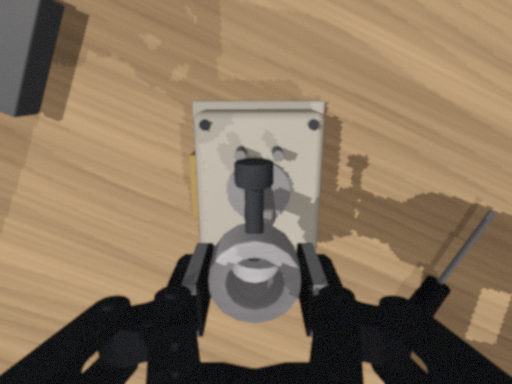

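The collar is held squarely with its screw pointing at the fork. The ring spans about u 210–301 with its rear edge at v≈320, and the head is at (254,172).

Run:
```python
from h import *
import pickle
np.set_printoptions(precision=4,suppress=True)
c=pickle.load(open('c6.pkl','rb'));p,M=pose();zt=p[2]-.0033+.022
im=cv2.imread('pics/w6.png').astype(int)
for v in (265,275,285,300,312,316,318,320,322,324): print(v, im[v,255], end=' ')
T=lambda X:(X-p)@M*1000
print('\nring edges L,R,rear tool mm',T(onplane(c,[(210,275),(301,275),(255.5,320)],zt)))
print('head',T(onplane(c,[(254,170)],p[2]-.0033+.018)))
# shank edges / head edges by darkness
for v in (168,174,178,205,212):
    u=np.nonzero(im[v,225:285].max(1)<75)[0]+225; print(v,u.min(),u.max(),T(onplane(c,[((u.min()+u.max())/2,v)],p[2]+.0127))[0])
# screws and pins
print('housing front screws',onplane(c,[(205,125),(313.5,125)],.046))
o=onplane(c,[(205,125),(313.5,125)],.046)
print('pred pins/boss px',proj(c,[[.5337+.03*np.cos(.41)-k*.013*np.sin(.41),.1752+.03*np.sin(.41)+k*.013*np.cos(.41),.065] for k in(1,-1)]))
h=np.array([.5337,.1752])
for sx in (1,):
  R=np.array([[np.cos(.41),-np.sin(.41)],[np.sin(.41),np.cos(.41)]]); print('in housing frame',(o[:,:2]-h)@R)
```

```text
265 [101 102 103] 275 [186 185 188] 285 [85 85 88] 300 [84 84 85] 312 [126 126 129] 316 [124 123 126] 318 [124 122 125] 320 [126 125 126] 322 [124 132 142] 324 [113 146 173] 
ring edges L,R,rear tool mm [[  3.5169 -18.2545 -18.6977]
 [  3.5282  19.136  -18.7165]
 [-18.5463   0.4723 -18.6643]]
head [[ 46.8545  -0.1801 -14.7909]]
168 236 272 [ 47.1666  -0.1806 -12.7915]
174 235 272 [ 44.7641  -0.3757 -12.7868]
178 235 272 [ 43.1478  -0.3763 -12.7836]
205 246 273 [ 31.9188   2.0315 -12.763 ]
212 245 262 [ 28.9121  -0.3815 -12.756 ]
housing front screws [[0.5628 0.2291 0.046 ]
 [0.5936 0.1578 0.046 ]]
pred pins/boss px [[238.9288 155.1221]
 [277.2091 155.0658]]
in housing frame [[ 0.0481  0.0379]
 [ 0.048  -0.0399]]
```

Run:
```python
from h import *
togo([.5335,.1742,.110],.41)
```

```text
tcp [0.5304 0.1766 0.1516] yawx 0.4082 shift tool(100mm) [0.02  0.034 0.416] twist(0.1) -0.02
```

Emit:
apply_moves([
  {"translation":[0.02,0.034,0.1],"twist":0,"hand":0},
  {"translation":[0,0,0.15],"twist":0,"hand":0},
  {"translation":[0,0,0.16],"twist":0,"hand":0},
  {"translation":[0,0,0],"twist":0,"hand":0},
  {"translation":[0,0,0],"twist":0,"hand":0},
])

```text
time: 19.4
tool_pos: [0.5335, 0.1742, 0.1105]
tool_rot: [-0.0, 0.979, 0.202, -0.001]
contact_force: [0.7, 0.2, -1.6]
gripper_width: 0.446
grasp_force: 60.8
```

Run:
```python
from h import *
import pickle
np.set_printoptions(precision=4,suppress=True)
s=state();print(s['contact_force'],s['grasp_force'])
togo([.5335,.1742,.110],.41)
c=get_calibration('wrist');pickle.dump(c,open('c7.pkl','wb'));im=save('wrist','w7.png')
p,M=pose();z=p[2]-.0033
print(proj(c,[[.5339,.1744,z+.022],[.5339,.1744,.102]]))
cv2.imwrite('pics/w7c.png',cv2.resize(im[130:330,155:355,::-1],None,fx=3,fy=3,interpolation=cv2.INTER_CUBIC))
```

```text
[ 0.6865  0.231  -1.5985] 60.821383595466614
tcp [0.5335 0.1742 0.1105] yawx 0.4069 shift tool(100mm) [0.    0.    0.005] twist(0.1) -0.03
[[254.3098 282.9996]
 [254.3011 251.1307]]
```

View pics/w7c.png

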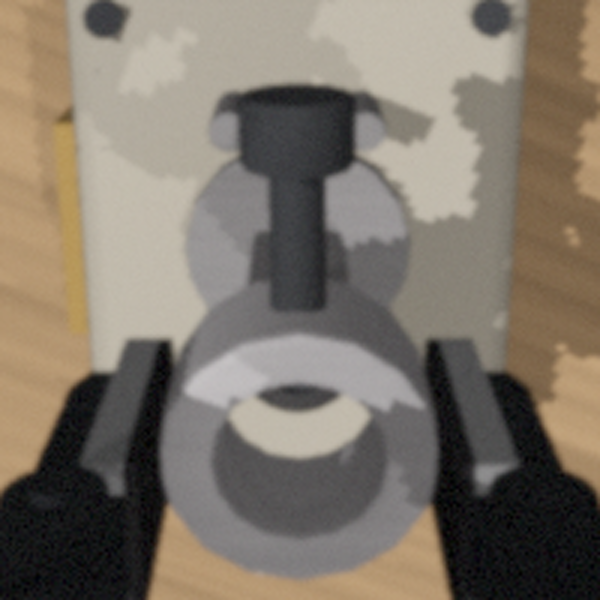

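In the crop the ring is centred at about (299,455), in line with the boss at x≈298 and the pins, within a millimetre. I'll lower it in steps and watch the force.

Emit:
apply_moves([
  {"translation":[0,0,0.04],"twist":0,"hand":0},
  {"translation":[0,0,0.03],"twist":0,"hand":0},
  {"translation":[0,0,0.03],"twist":0,"hand":0},
  {"translation":[0,0,0],"twist":0,"hand":0},
])

```text
time: 19.85
tool_pos: [0.5339, 0.1743, 0.1014]
tool_rot: [-0.0, 0.979, 0.202, -0.0]
contact_force: [-0.9, -0.6, -1.4]
gripper_width: 0.449
grasp_force: 60.8
```

Emit:
apply_moves([
  {"translation":[0,0,0.04],"twist":0,"hand":0},
  {"translation":[0,0,0.03],"twist":0,"hand":0},
  {"translation":[0,0,0.03],"twist":0,"hand":0},
  {"translation":[0,0,0],"twist":0,"hand":0},
])

```text
time: 20.25
tool_pos: [0.5338, 0.1743, 0.0912]
tool_rot: [-0.0, 0.979, 0.202, -0.001]
contact_force: [-0.2, -0.2, -1.9]
gripper_width: 0.45
grasp_force: 60.8
```

Emit:
apply_moves([
  {"translation":[0,0,0.04],"twist":0,"hand":0},
  {"translation":[0,0,0.03],"twist":0,"hand":0},
  {"translation":[0,0,0.03],"twist":0,"hand":0},
  {"translation":[0,0,0],"twist":0,"hand":0},
])

```text
time: 20.65
tool_pos: [0.5338, 0.1743, 0.0812]
tool_rot: [-0.0, 0.979, 0.202, -0.001]
contact_force: [-0.8, -0.6, -2.5]
gripper_width: 0.441
grasp_force: 60.8
```

Emit:
apply_moves([
  {"translation":[0,0,0.04],"twist":0,"hand":0},
  {"translation":[0,0,0.04],"twist":0,"hand":0},
  {"translation":[0,0,0.04],"twist":0,"hand":0},
  {"translation":[0,0,0.03],"twist":0,"hand":0},
  {"translation":[0,0,0],"twist":0,"hand":0},
])

```text
time: 21.15
tool_pos: [0.5338, 0.1743, 0.0661]
tool_rot: [-0.0, 0.979, 0.202, -0.001]
contact_force: [-0.1, -0.1, -2.3]
gripper_width: 0.448
grasp_force: 60.8
```

Emit:
apply_moves([
  {"translation":[0,0,0.03],"twist":0,"hand":0},
  {"translation":[0,0,0.03],"twist":0,"hand":0},
  {"translation":[0,0,0.03],"twist":0,"hand":0},
  {"translation":[0,0,0.01],"twist":0,"hand":0},
  {"translation":[0,0,0],"twist":0,"hand":0},
])

```text
time: 21.65
tool_pos: [0.5341, 0.1744, 0.0566]
tool_rot: [-0.0, 0.979, 0.202, -0.0]
contact_force: [0.3, 0.5, -2.1]
gripper_width: 0.447
grasp_force: 60.8
```

Emit:
apply_moves([
  {"translation":[0,0,0.01],"twist":0,"hand":0},
  {"translation":[0,0,0.01],"twist":0,"hand":0},
  {"translation":[0,0,0],"twist":0,"hand":0},
])

```text
time: 21.95
tool_pos: [0.5343, 0.1744, 0.0549]
tool_rot: [-0.0, 0.979, 0.202, -0.0]
contact_force: [0.5, 0.0, -1.6]
gripper_width: 0.449
grasp_force: 60.8
```

Emit:
apply_moves([
  {"translation":[0,0,0.01],"twist":0,"hand":0},
  {"translation":[0,0,0.01],"twist":0,"hand":0},
  {"translation":[0,0,0],"twist":0,"hand":0},
  {"translation":[0,0,0],"twist":0,"hand":0},
])

```text
time: 22.35
tool_pos: [0.5344, 0.1744, 0.0533]
tool_rot: [0.0, 0.979, 0.202, 0.0]
contact_force: [-2.4, -0.1, 3.0]
gripper_width: 0.446
grasp_force: 61.1
```

Emit:
apply_moves([
  {"translation":[0,0,0.01],"twist":0,"hand":0},
  {"translation":[0,0,0],"twist":0,"hand":0},
  {"translation":[0,0,0],"twist":0,"hand":0},
])

```text
time: 22.65
tool_pos: [0.5344, 0.1744, 0.0533]
tool_rot: [0.0, 0.979, 0.202, -0.0]
contact_force: [-4.9, -0.6, 8.9]
gripper_width: 0.449
grasp_force: 61.8
```

Emit:
apply_moves([
  {"translation":[0,0,0.01],"twist":0,"hand":0},
  {"translation":[0,0,0],"twist":0,"hand":0},
  {"translation":[0,0,0],"twist":0,"hand":0},
  {"translation":[0,0,0],"twist":0,"hand":0},
  {"translation":[0,0,0],"twist":0,"hand":0},
  {"translation":[0,0,0],"twist":0,"hand":0},
])

```text
time: 23.25
tool_pos: [0.5345, 0.1744, 0.0532]
tool_rot: [0.0, 0.979, 0.202, -0.0]
contact_force: [-7.7, -0.6, 13.8]
gripper_width: 0.442
grasp_force: 62.3
```

Run:
```python
from h import *
s=state();print(s['contact_force'],s['ft_torque'],s['gripper_width'])
c=get_calibration('wrist');im=save('wrist','w8.png')
cv2.imwrite('pics/w8c.png',cv2.resize(im[100:330,125:385,::-1],None,fx=2.5,fy=2.5,interpolation=cv2.INTER_CUBIC))
```

```text
[-7.71804316 -0.57776329 13.7765186 ] [-0.30045926  1.30391596 -0.00998061] 0.4417294088316305
```

View pics/w8c.png

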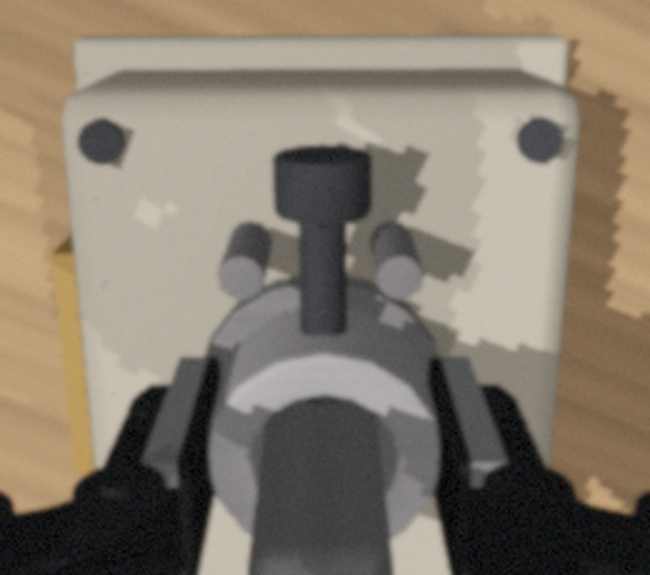

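The view shows the collar seated over the shaft, with the shank at crop (323,270) midway between the pins at (242,275) and (399,275), pressed down with about 15 N.

```bash
python3 -c "
from plant import *
print(job_done())"
```

```text
the job is handed in; nothing more can be done
None
```

I turned the shaft's flat to face the fork pins, seated the collar on the bearing face with its screw between the pins, and handed the job in at about 23 s while still gripping it and pressing down with about 15 N; the judge returned no result.

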